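Index the ring reducer to its widest die

ROBOT

A 6-joint arm with a two-finger parallel gripper is mounted at the origin on the work surface. World frame = base frame: x ahead of the robot, y to its left, z up, the work surface at z = 0. Lengths are in mm, angles in rad, forces in N, time in s.
With the tool pointing down it reaches from about 300 to 775 mm from the base axis. Payload 14.6 kg.
Tool frame: the origin (TCP) lies at the centre of the arm's flange, where the gripper is bolted on; the fingertips stand 199 mm ahead of it and the grasp point (between the pads) lies 180 mm ahead of it; z points along the fingers, y is the line along which they close (so a half turn about z gives the same grasp; the last joint's range is limited). The gripper opens to 94 mm and grips with 3 to 60 N. Pads are 16 mm wide; open, the fingers measure 119 mm over their backs; the gripper's body (75 mm by 177 mm) begins 78 mm behind the grasp point.
Start: joints at [-1.183, 0.3, 1.521, -0, 1.321, -0.067], TCP at [241.598, -494.086, 404.646] pointing down, gripper open.
Joint ranges: [-3.03, 3.03], [-0.79, 2.21], [0.23, 2.52], [-1.04, 4.18], [0, 3.07], [-2.55, 2.55]. Speed limits (rad/s): [2.22, 2.22, 2.57, 3.14, 3.14, 3.14].

INTERFACE

Orientations are given as [roll, pitch, yaw] about the fixed x, y, z axes, in that order (R = Rz(yaw) Ry(pitch) Rx(roll)).
In Python, from cell import manip, optics, workorder gives the robot as it stands.
- The arm moves only by the tool step_arm, never from a script. Its argument "increments" is a list that holds one entry, the list of rows, each a list of 7 numbers: the turn, a rotation vector about the tool's x, y, z as a fraction of full scale, then the shift along the tool's x, y, z as a fraction of full scale, then the closure, from -1 (fully open) to 1 (shut). In form: [[[wx, wy, wz, tx, ty, tz, fingers], ...]]. A call has 1 to 5 rows; each row shifts and turns the commanded pose from where the row before left it, along the tool's axes as they then stand; what a row does not reach is not made up. Full scale, the value 1, is 40 mm for a shift and 45 degrees for a turn. A row lasts 1/10 s, in which the tool goes at most 50 mm and 8.59 degrees, less where a joint would pass 70% of its speed; a pose out of reach is approached as far as the arm can. A call with a number of a shift or a turn outside -1 to 1 is refused whole. A call with a gripper value outside its range is refused whole. The fingers move at their own pace and stop on an object; "newtons" is the grip in N (left out, the last holds). Time passes only in rows, so rows that do not move let the fingers close. It gives the time, the measured TCP pose, the force, the opening and the grip force at its end, in the units of the state.
- manip.read_state(): the state, without advancing time (a new reading comes with each control period).
- optics.camera(name): name is "scene" or "top" or "wrist"; returns a dict with "frame" (420x560x3 uint8, red, green, blue), "range_z" (420x560 float32, mm along the optical axis (not along the pixel's ray), 0 where there is no reading), "mtx" (3x3 intrinsics, pixels), "distortion" ([k1, k2, p1, p2, k3] as OpenCV has them; the pictures are not rectified), "cam_to_world" (4x4, takes a point from camera to world coordinates). Camera axes: x right, y down, z forward; pixel columns grow to the right and rows downward; lengths in mm; the calibration is good to about 2 mm. A picture is of the moment at which its call begins.
- workorder.sign_off(): hands the job in; it is judged then, once.
The state is a dict: "clock": time; "joints": joint angles; "qd": joint speeds; "effort": joint torques, N m; "eef_pos": TCP position; "eef_rot": TCP orientation; "wrist_force": force on the tool from outside, world axes, zero at the start; "moment": the same for the moment, N m; "finger_gap": finger opening in mm; "finger_force": force on a finger pad.
Only numpy, scipy, OpenCV 4.12 (cv2) and the standard library are available. Lean on these libraries where they do the work, as an engineer would, in place of code of your own. Each camera call takes 0.05 s, during which the arm holds its last target. There are 200 camera calls.

TASK

Set the ring reducer for the widest ring: push its round die plate round, either way, with a fingertip against the tabs that stick out of the rim, until the widest die, the one marked with six dots, has clicked in under the ram. Only push, gently: do not grip or knock anything, leave the band, tube, blower and hammer where they are, and take the hand away when done.

Things in the scene. Friction and masses are not known exactly. Their poses are not given: they have to be found in the camera images.
- ring_reducer: Ring reducer, grey cast iron, bolted to the bench (place, heading vary). Origin: on the bench under the axis of its round die plate; z up; x from that axis to the column. Foot x -75 to +195 mm, 130 wide, 16 high; pedestal radius 60, up to 51. Nothing stands above the plate on its -x side: push the tabs there.
- ram_seat (a point): Fixed point straight below the ram, 76 mm above the bench, 46 mm from the plate's axis towards the column: where the working die's mouth comes. The ram's pusher ends 100 mm above the bench. Overarm 36 mm wide at height 168 to 212, from 23 mm past the axis back to the column (40 x 50 mm, centred 150 mm from the axis); a parked hand lever at its -y side rises to 366.
- die_plate (a joint): Turn t of the die plate about the upright axis through the reducer's origin, rad, anticlockwise seen from above; no end stops. 0 (or a whole turn, +-6.283) = six-dot die under the ram. Detents every 1.0472 (60 degrees); it may start between two, and roll into one in the first second. Turning takes 2 to 8 N at a tab; pushed 0.6 rad or more past a detent it snaps on to the next by itself.
- plate_top (a point): On the plate's axis, at the disc's top face, 68 mm above the bench. Metal disc, radius 80 mm, 14 thick, with six die bushes 35 mm across, tops at 76 mm, on a circle of radius 46. Bores, by their 1 to 6 dots: 14, 17, 20, 23, 26, 29 mm. Dots 5.6 mm, outside each die. In the reducer's frame the 6-, 5-, 4-, 3-, 2-, 1-dot die is at t + 0, 60, 120, 180, 240, 300 degrees anticlockwise.
- tab_mid (a point): Centre of one of the six finger tabs (the one between the six- and five-dot dies), at radius 100 mm, 63 mm above the bench; turns with the plate. Each tab is a flat upright steel lug, 10 mm thick, straight out of the rim from radius 80 to 120 mm, from 53 to 73 mm above the bench. Tabs lie half-way between dies: at t + 30, 90, 150, 210, 270, 330 degrees in the reducer's frame.
- die_six (a point): Centre of the mouth of the widest (29 mm, six-dot) die, 76 mm above the bench, 46 mm from the plate's axis; turns with the plate.
- band: Plain brass ring, 25 mm across, 7 mm high, lying loose on a thin grey pad (75 x 90 x 4 mm) beside the reducer; origin at the centre of its underside. Not to be disturbed.
- tube: Loose upright tube of yellow plastic, 34 mm across, 105 mm high, beside the reducer; origin at the centre of its underside. Not to be disturbed.
- blower: Loose green rubber puffer bulb standing on its flat end, 54 mm across, 100 mm high with its nozzle; origin at the centre of its underside. Not to be disturbed.
- hammer: Loose bench hammer lying on the bench beside the reducer, 240 mm long, its handle along its own -x, low (under 40 mm). Not to be disturbed.

How it is judged:
By the outcome, as a careful person would: the job done as asked, in the order asked, and still so for the second after the job is handed in, with the robot touching nothing.
It also fails if it takes over 64 s, if anything falls off the work surface, if the arm or the gripper's body presses on something with over 40 N, if the wrist force passes 120 N, or if a joint passes its speed limit or range.

## Working session

There is one attempt and no reset: what is moved stays moved. The work goes in short steps, Python scripts to look and compute and a tool call to move; the robot and the scene stay as the last step left them, time stands still between calls to the robot, and variables do not carry over. Pictures are saved under pics/ and viewed, at most 10 in all, crops included, and the job is handed in when it is done.

Besides the shell and the picture viewer there is one more tool, called after "Request:" as name(argument=value, ...), one argument or row to a line, values as JSON. step_arm: Moves the arm, as the interface text tells. Its arguments: {"type":"object","properties":{"increments":{"type":"array","items":{"type":"array","items":{"type":"array","items":{"type":"number"}}}},"newtons":{"type":"number"}},"required":["increments"]}

```bash
mkdir -p pics; cat > h.py <<'E'
import numpy as np, cv2
from cell import manip, optics, workorder
def pts(c):
    h,w=c['range_z'].shape
    u,v=np.meshgrid(np.arange(w),np.arange(h))
    n=cv2.undistortPoints(np.stack([u,v],-1).reshape(-1,1,2).astype(np.float64),c['mtx'],np.array(c['distortion'])).reshape(h,w,2)
    z=c['range_z'][...,None]
    P=np.concatenate([n*z,z],-1)
    T=np.array(c['cam_to_world'])
    return P@T[:3,:3].T+T[:3,3]
def ray(c,uv,zp):
    n=cv2.undistortPoints(np.array(uv,float).reshape(-1,1,2),c['mtx'],np.array(c['distortion'])).reshape(-1,2)
    T=np.array(c['cam_to_world']); d=np.c_[n,np.ones(len(n))]@T[:3,:3].T
    return T[:3,3]+d*((zp-T[2,3])/d[:,2:])
E
python3 - <<'E'
from h import *
for n in('top','scene'):
    c=optics.camera(n); cv2.imwrite(f'pics/{n}0.png',c['frame'][...,::-1]); np.savez(f'{n}.npz',**c); print(n,c['cam_to_world'])
    P=pts(c)
    m=(abs(P[...,2]-68)<4)&(c['range_z']>0)
    print(m.sum(),P[m].mean(0))
print(manip.read_state())
E
```

```text
top [[-7.68975288e-03 -9.96068135e-01  8.82560894e-02  5.30697422e+02]
 [-9.99911610e-01  8.61659365e-03  1.01255470e-02  2.98894922e+01]
 [-1.08462016e-02 -8.81704255e-02 -9.96046352e-01  1.25051597e+03]
 [ 0.00000000e+00  0.00000000e+00  0.00000000e+00  1.00000000e+00]]
2431 [583.71655658 -75.56651087  67.86197361]
scene [[-9.10684920e-02  5.89492150e-01 -8.02624156e-01  1.42262717e+03]
 [ 9.95785624e-01  6.26787771e-02 -6.69504497e-02  7.94654039e+01]
 [ 1.08407360e-02 -8.05338672e-01 -5.92715870e-01  6.60220600e+02]
 [ 0.00000000e+00  0.00000000e+00  0.00000000e+00  1.00000000e+00]]
2048 [126.17221885  54.79253735  68.00396409]
{'clock': 0.1, 'joints': array([-1.18261561e+00,  3.00407580e-01,  1.52147362e+00,  1.17368566e-06,
        1.32069854e+00, -6.66212419e-02]), 'qd': array([-0.00093018, -0.00010633, -0.00351006,  0.00117266, -0.00038399,
        0.00126726]), 'effort': array([ 1.94447231e-03, -5.32641685e+01, -3.53282511e+01,  7.10023334e-02,
        2.35034066e-02, -6.22244784e-05]), 'eef_pos': array([ 241.58564532, -494.07892174,  404.16653203]), 'eef_rot': array([-3.14060782e+00, -6.68471910e-05,  4.54801634e-01]), 'wrist_force': array([-0.29325665,  0.89568328, -0.4565126 ]), 'moment': array([-0.01842583, -0.02528227, -0.02313966]), 'finger_force': 0.0, 'finger_gap': 93.83727062727783}
```

View pics/top0.png

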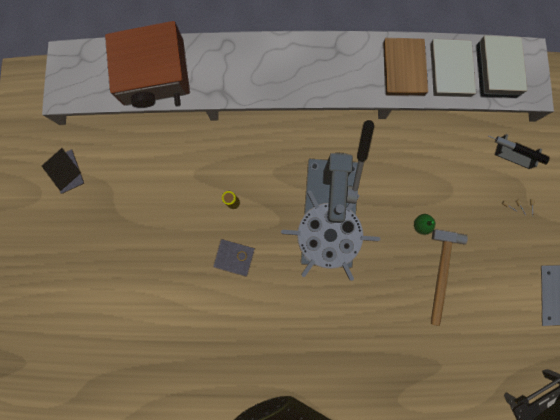

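View pics/scene0.png

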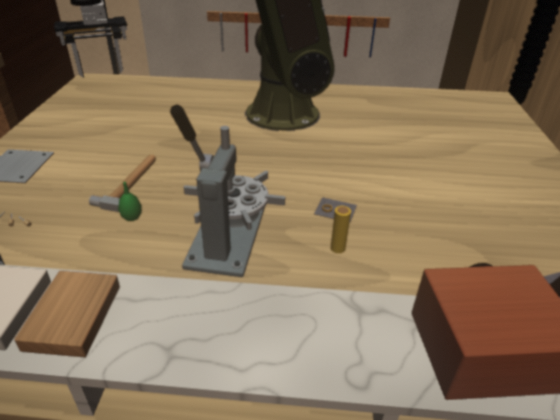

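The top view shows the plate at about (330,236) with the column up the image (world +x). The pad and band are at (235,257), the tube at (230,198), the blower at (424,224) and the hammer at (445,275). Next I'll measure the axis, heading and tabs, and enlarge the plate.

```bash
python3 - <<'E'
from h import *
c=optics.camera('top'); P=pts(c); ok=c['range_z']>0
X,Y,Z=P[...,0],P[...,1],P[...,2]
near=np.hypot(X-555,Y+75)<260
m=ok&(abs(Z-68)<5)&(np.hypot(X-550,Y+75)<150)
k=cv2.morphologyEx(m.astype(np.uint8),cv2.MORPH_OPEN,np.ones((5,5),np.uint8))
# disc circle fit: die bush + disc hull
pp=P[k>0][:,:2].astype(np.float32); (cx,cy),r=cv2.minEnclosingCircle(pp); print('disc',cx,cy,r)
a=ok&(Z>190)&(Z<216)&near; q=P[a][:,:2].astype(np.float32); print('overarm',cv2.minAreaRect(q), q.mean(0))
f=ok&(Z>11)&(Z<21)&near&(np.hypot(X-cx,Y-cy)<230); f=cv2.morphologyEx(f.astype(np.uint8),cv2.MORPH_OPEN,np.ones((3,3),np.uint8))>0
print('foot',cv2.minAreaRect(P[f][:,:2].astype(np.float32)))
hsv=cv2.cvtColor(c['frame'],cv2.COLOR_RGB2HSV)
for n,lo,hi in(('green',(40,80,30),(85,255,255)),('yellow',(24,180,90),(32,255,255))):
    b=(cv2.inRange(hsv,lo,hi)>0)&ok&near; print(n,np.median(P[b],0),P[b].max(0),b.sum())
lev=ok&(Z>220)&near; print('lever',P[lev].min(0),P[lev].max(0))
# tabs
R=np.hypot(X-cx,Y-cy); t=ok&(abs(Z-72)<8)&(R>90)&(R<125)
n,l,s,ce=cv2.connectedComponentsWithStats(t.astype(np.uint8))
for i in range(1,n):
    if s[i,4]>4: g=P[l==i].mean(0); print('tab',g,np.degrees(np.arctan2(g[1]-cy,g[0]-cx)),s[i,4])
cr=c['frame'][180:295,260:400]; cv2.imwrite('pics/crop1.png',cv2.resize(cr,None,fx=5,fy=5,interpolation=cv2.INTER_CUBIC)[...,::-1])
E
```

```text
disc 584.721923828125 -74.24722290039062 79.9968490600586
overarm ((682.2300415039062, -90.34465789794922), (61.681846618652344, 150.6188201904297), 88.880859375) [684.9552  -84.49432]
foot ((645.5244140625, -78.57772064208984), (128.32789611816406, 268.74749755859375), 86.26141357421875)
green [ 609.33392455 -307.14315903   55.72188577] [ 636.57053018 -290.60746363  102.74340894] 307
yellow [668.06478297 155.04707631 102.90146687] [677.06411548 163.27694211 107.40121011] 22
lever [ 621.40527766 -133.37759186  220.30204001] [785.9668129  -68.45107793 369.40874546]
tab [679.47221535 -29.07831472  72.42372571] 25.487849300765465 51
tab [ 677.99547626 -142.12818755   72.01262767] -36.045711450239864 6
tab [ 660.50324493 -125.94845724   71.45139335] -34.30346821320695 7
tab [593.79476366  29.63450983  71.25057612] 85.00855758809953 53
tab [ 575.64237332 -178.19868921   72.00593326] -94.99178170878274 54
tab [499.33603018 -13.93317376  71.79983951] 144.76375614673083 53
tab [ 489.60846035 -118.62547854   71.86746393] -154.98707749594567 57
```

View pics/crop1.png

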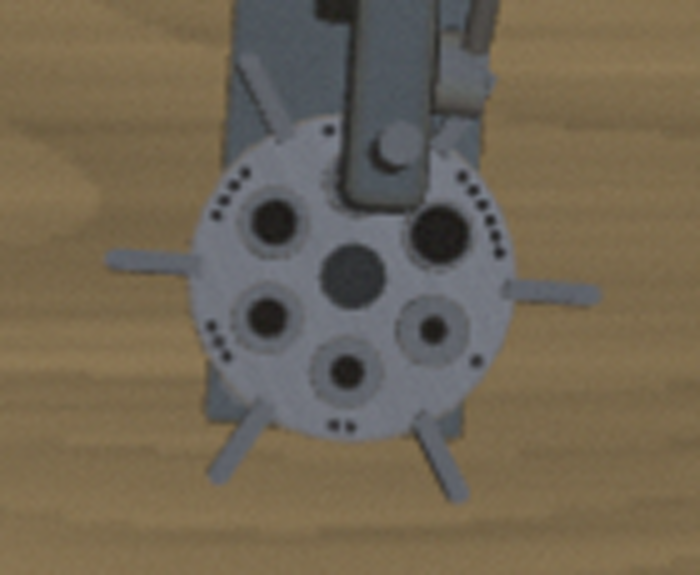

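The foot rectangle is 128 x 269 mm, as expected, and its heading is about -3.7°. The plate axis is at (585,-74) and the tabs sit on a detent.

In the crop, the six-dot die is at (440,235), so t is about -60°. The plate needs one step anticlockwise. I'll push the tab at world 145° (499,-14) towards -y, starting by closing the fingers and turning the tool to yaw -15°.

Request:
step_arm(
  increments=[
    [[0,0,0.182,0,0,0,1],[0,0,0.182,0,0,0,1],[0,0,0.182,0,0,0,1],[0,0,0.182,0,0,0,1],[0,0,0.182,0,0,0,1]],
  ],
  newtons=5,
)

```text
clock: 0.65
eef_pos: [241.6, -494.1, 404.4]
eef_rot: [-3.141, 0.0, -0.266]
wrist_force: [-0.8, 0.1, -1.5]
finger_gap: 57.1
finger_force: 0.0
```

Request:
step_arm(
  increments=[
    [[0,0,0,0.24,-0.9,0,1],[0,0,0,0.24,-0.9,0,1],[0,0,0,0.24,-0.9,0,1],[0,0,0,0.24,-0.9,0,1],[0,0,0,0.24,-0.9,0,1]],
  ],
)

```text
clock: 1.15
eef_pos: [334.7, -331.1, 404.5]
eef_rot: [-3.141, 0.0, -0.26]
wrist_force: [0.3, -0.9, 0.3]
finger_gap: 17.4
finger_force: 0.0
```

Request:
step_arm(
  increments=[
    [[0,0,0,0.24,-0.9,0,1],[0,0,0,0.24,-0.9,0,1],[0,0,0,0.24,-0.9,0,1],[0,0,0,0.24,-0.9,0,1],[0,0,0,0.24,-0.9,0,1]],
  ],
)

```text
clock: 1.65
eef_pos: [427.4, -169.4, 404.6]
eef_rot: [-3.142, 0.0, -0.26]
wrist_force: [-0.7, -0.6, 0.4]
finger_gap: 0.4
finger_force: 0.0
```

Request:
step_arm(
  increments=[
    [[0,0,0,0.2,-1,0,1],[0,0,0,0.2,-1,0,1],[0,0,0,0.2,-1,0,1],[0,0,0,0.2,-1,0,1],[0,0,0,0.2,-1,0,1]],
  ],
)

```text
clock: 2.15
eef_pos: [517.4, 13.9, 404.5]
eef_rot: [3.142, 0.0, -0.26]
wrist_force: [1.4, -0.2, -0.4]
finger_gap: 0.3
finger_force: 0.0
```

Request:
step_arm(
  increments=[
    [[0,0,0,0,0,0.7,1],[0,0,0,0,0,0.7,1],[0,0,0,0,0,0.6,1],[0,0,0,0,0,0,1]],
  ],
)

```text
clock: 2.55
eef_pos: [516.4, 12.3, 321.8]
eef_rot: [3.14, 0.005, -0.26]
wrist_force: [0.6, 0.0, -0.1]
finger_gap: 0.3
finger_force: 0.0
```

```bash
python3 - <<'E'
from h import *
c=optics.camera('wrist'); cv2.imwrite('pics/wr1.png',c['frame'][...,::-1]); s=manip.read_state(); print(s['eef_pos'],s['wrist_force'])
P=pts(c); ok=c['range_z']>0; X,Y,Z=P[...,0],P[...,1],P[...,2]; R=np.hypot(X-584.7,Y+74.2)
t=ok&(abs(Z-72)<6)&(R>86)&(R<125)
n,l,st,ce=cv2.connectedComponentsWithStats(t.astype(np.uint8))
for i in range(1,n):
    if st[i,4]>40: g=P[l==i].mean(0); print('tab',g,np.degrees(np.arctan2(g[1]+74.2,g[0]-584.7)),st[i,4])
E
```

```text
[516.88070112  12.17770316 323.92214575] [-0.07930217 -0.54401506  0.69086042]
tab [ 575.24821475 -172.72647578   70.65897598] -95.479697256208 614
tab [592.23715436  28.74196819  70.55128333] 85.81241808174946 971
tab [ 491.32818733 -115.24284058   70.51497867] -156.27146206759272 731
tab [501.02706517 -14.33849195  70.40456814] 144.41921322285143 821
```

View pics/wr1.png

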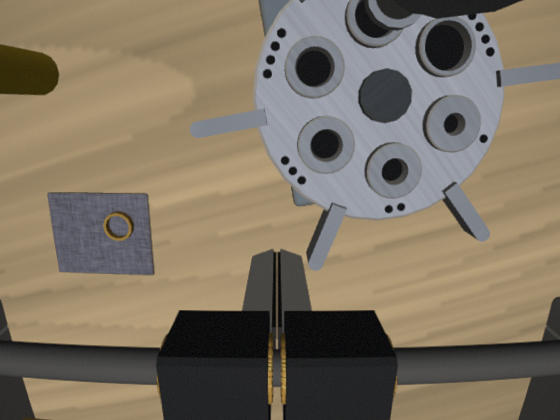

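The wrist view matches: tab at (325,235), fingertips at (277,255) clear to its left, and the band's pad well away. I'll descend and work out the arc in tool axes.

Request:
step_arm(
  increments=[
    [[0,0,0,0,0,0.6,1],[0,0,0,0,0,0.6,1],[0,0,0,0,0,0.5,1],[0,0,0,0,0,0,1],[0,0,0,0,0,0,1]],
  ],
)

```text
clock: 3.1
eef_pos: [517.4, 12.1, 258.2]
eef_rot: [-3.141, -0.001, -0.26]
wrist_force: [0.1, 0.2, 0.6]
finger_gap: 0.5
finger_force: 0.0
```

```bash
python3 - <<'E'
from h import *
s=manip.read_state(); p=s['eef_pos'][:2]; y=s['eef_rot'][2]; print(s['eef_pos'],y,s['wrist_force'])
tx=np.array([np.cos(y),np.sin(y)]);ty=np.array([np.sin(y),-np.cos(y)])
for a in (144.7,149,155,161,167,173,179,185,189):
    r=np.radians(a);u=np.array([np.cos(r),np.sin(r)]);n=np.array([-u[1],u[0]])
    h=12.5*abs(ty@n)+8*abs(tx@n); w=np.array([584.7,-74.2])+105*u-(5+h)*n
    d=w-p; print(a,w.round(1),'step/40:',(d@tx/40).round(3),(d@ty/40).round(3)); p=w
E
```

```text
[517.44099492  12.07227318 258.21825634] -0.260033019996575 [0.14260563 0.20886012 0.61007212]
144.7 [510.3   2.4] step/40: -0.111 0.28
149 [504.6  -3.6] step/40: -0.098 0.182
155 [497.4 -12.9] step/40: -0.114 0.269
161 [491.3 -23. ] step/40: -0.084 0.283
167 [486.4 -33.3] step/40: -0.052 0.281
173 [482.7 -43.1] step/40: -0.025 0.26
179 [480.  -53.3] step/40: 0.001 0.265
185 [478.4 -63.9] step/40: 0.029 0.268
189 [477.9 -71.2] step/40: 0.035 0.178
```

Request:
step_arm(
  increments=[
    [[0,0,0,-0.055,0.14,0,1],[0,0,0,-0.055,0.14,0,1],[0,0,0,-0.05,0.09,0,1],[0,0,0,-0.05,0.09,0,1],[0,0,0,0,0,0,1]],
  ],
)

```text
clock: 3.6
eef_pos: [504.0, -3.8, 257.1]
eef_rot: [-3.141, -0.001, -0.26]
wrist_force: [2.0, 0.9, 1.9]
finger_gap: 0.5
finger_force: 1.2
```

Request:
step_arm(
  increments=[
    [[0,0,0,-0.04,0.09,0,1],[0,0,0,-0.04,0.09,0,1],[0,0,0,-0.035,0.09,0,1],[0,0,0,-0.03,0.09,0,1],[0,0,0,-0.03,0.1,0,1]],
  ],
)

```text
clock: 4.1
eef_pos: [492.4, -19.7, 256.5]
eef_rot: [3.142, 0.0, -0.26]
wrist_force: [2.5, 2.0, 0.6]
finger_gap: 0.4
finger_force: 1.2
```

Request:
step_arm(
  increments=[
    [[0,0,0,-0.025,0.1,0,1],[0,0,0,-0.02,0.09,0,1],[0,0,0,-0.02,0.09,0,1],[0,0,0,-0.02,0.09,0,1],[0,0,0,-0.01,0.09,0,1]],
  ],
)

```text
clock: 4.6
eef_pos: [484.0, -36.5, 256.6]
eef_rot: [3.142, 0.0, -0.26]
wrist_force: [1.5, 1.4, -0.1]
finger_gap: 0.4
finger_force: 0.8
```

Contact is steady at about 3 N and the plate has turned about 24°. I'll carry on to about 40°.

Request:
step_arm(
  increments=[
    [[0,0,0,-0.01,0.09,0,1],[0,0,0,-0.005,0.09,0,1],[0,0,0,0,0.09,0,1],[0,0,0,0,0.09,0,1],[0,0,0,0,0.09,0,1]],
  ],
)

```text
clock: 5.1
eef_pos: [478.9, -53.8, 256.6]
eef_rot: [3.141, 0.0, -0.26]
wrist_force: [0.5, -0.1, 0.5]
finger_gap: 0.5
finger_force: 0.1
```

Request:
step_arm(
  increments=[
    [[0,0,0,0.01,0.09,0,1],[0,0,0,0.01,0.09,0,1],[0,0,0,0.01,0.09,0,1],[0,0,0,0,0,0,1],[0,0,0,0,0,0,1]],
  ],
)

```text
clock: 5.6
eef_pos: [477.4, -64.3, 256.6]
eef_rot: [-3.142, -0.0, -0.26]
wrist_force: [0.0, 0.1, -0.5]
finger_gap: 0.4
finger_force: 0.0
```

```bash
cat > t.py <<'E'
from h import *
import sys
c=optics.camera('wrist'); cv2.imwrite(sys.argv[1],c['frame'][...,::-1]); s=manip.read_state(); print(s['clock'],s['eef_pos'],s['wrist_force'])
P=pts(c); ok=c['range_z']>0; X,Y,Z=P[...,0],P[...,1],P[...,2]; R=np.hypot(X-584.7,Y+74.2)
t=ok&(abs(Z-72)<6)&(R>86)&(R<125)
n,l,st,ce=cv2.connectedComponentsWithStats(t.astype(np.uint8))
for i in range(1,n):
    if st[i,4]>40: g=P[l==i].mean(0); print('tab',g,np.degrees(np.arctan2(g[1]+74.2,g[0]-584.7)),st[i,4])
E
python3 t.py pics/wr2.png
```

```text
5.65 [477.38962652 -64.21385585 256.65174095] [-0.7575472   0.06796216  0.86473693]
tab [ 574.01345169 -173.99684578   70.41275159] -96.11211442562269 1566
tab [591.65424038  23.82839748  70.33962223] 85.9421736020248 1205
tab [ 491.31591003 -115.45963459   70.69060795] -156.16285260649926 1409
tab [501.07432706 -14.73423897  70.52657469] 144.58357458376202 1440
tab [485.73217554 -65.34728006  71.81192397] 174.8884688565433 566
```

View pics/wr2.png

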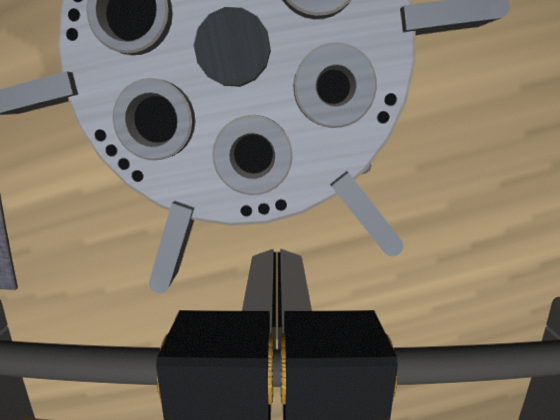

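The plate snapped on: the three-dot die now faces -x at (263,210), so the six-dot die is under the ram, and the tabs are back on detent angles. I'll lift the hand straight up and back off.

Request:
step_arm(
  increments=[
    [[0,0,0,-0.2,0,-0.5,1],[0,0,0,0,0,-1,1],[0,0,0,0,0,-1,1],[0,0,0,0,0,-1,1],[0,0,0,0,0,-0.5,1]],
  ],
)

```text
clock: 6.15
eef_pos: [469.5, -62.0, 420.1]
eef_rot: [-3.141, -0.004, -0.26]
wrist_force: [0.7, 0.1, 0.2]
finger_gap: 0.6
finger_force: 0.0
```

Request:
step_arm(
  increments=[
    [[0,0,0,-0.8,0,0,1],[0,0,0,-0.8,0,0,1],[0,0,0,-0.8,0,0,1],[0,0,0,0,0,0,1],[0,0,0,0,0,0,1]],
  ],
)

```text
clock: 6.65
eef_pos: [376.8, -37.4, 417.1]
eef_rot: [-3.141, -0.001, -0.26]
wrist_force: [0.1, -0.4, 0.2]
finger_gap: 0.3
finger_force: 0.0
```

```bash
python3 t.py pics/wr3.png; python3 - <<'E'
from h import *
c=optics.camera('top'); cv2.imwrite('pics/crop2.png',cv2.resize(c['frame'][170:340,200:480],None,fx=2.8,fy=2.8,interpolation=cv2.INTER_CUBIC)[...,::-1])
E
```

```text
6.7 [377.27788218 -37.5543801  416.94745743] [ 0.15982356 -0.30239616  0.79400032]
tab [ 490.8946292  -115.40625138   70.36015656] -156.2853692920902 525
tab [500.22768413 -14.73049471  70.34343803] 144.8540032955704 567
```

View pics/crop2.png

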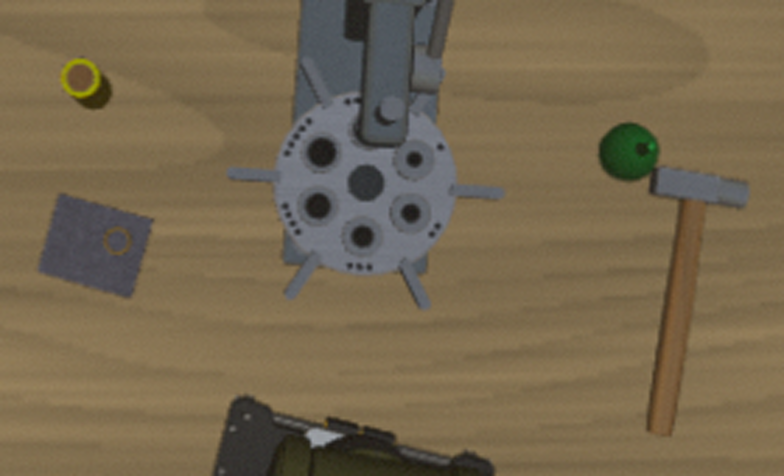

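The crop shows 5 dots at (298,137), 4 at (290,218), 3 at (360,267), 2 at (435,230) and 1 at (440,147). The six-dot die is therefore under the ram, seated, with the other items untouched.

```bash
python3 -c "
from cell import workorder; print(workorder.sign_off())"
```

```text
the job is handed in; nothing more can be done
None
```

I turned the die plate one step anticlockwise with light tab pushes (about 3 N). The final top view shows the six-dot die seated under the ram, with the other items untouched and the hand clear, and the job is handed in at about 6.7 s on the robot's clock.

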